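# Pack the accessory carrier at the phone line

## Task

Fill the black four-pocket carrier with one phone accessory set: put the square power adapter, the pill-shaped earbud case, the bar-shaped power stick and the larger round speaker each into the pocket shaped for it, right way up and sitting fully down on the pocket's floor. The oblong two-port adapter and the smaller round speaker belong to another set: leave them where they are.

Things in the scene. Friction and masses are not known exactly. Their poses are not given: they have to be found in the camera images.
- adapter: Square white power adapter, 44 x 44 x 28 mm high, two folded steel blades on top; about 0.09 kg. Origin: centre of its underside; z up, x and y along its sides.
- earbud_case: White pill-shaped earbud case, 62 mm long (x), 34 mm wide (y), 26 mm high, half-round ends, the middle 28 mm of its sides flat; about 0.06 kg. Origin: centre of its underside; z up.
- power_stick: White bar-shaped power stick, 76 mm long (x), 24 mm wide (y), 24 mm high; about 0.11 kg. Origin: centre of its underside; z up.
- speaker: The larger white round speaker, 56 mm across, 36 mm high, grey disc on its top; about 0.14 kg. Origin: centre of its underside; z up.
- long_adapter: Look-alike that stays: oblong white two-port adapter, 66 mm (x) x 44 mm (y) x 28 mm high, folded blades on top. Origin: centre of its underside; z up.
- small_speaker: Look-alike that stays: the smaller white round speaker, 40 mm across, 36 mm high, grey disc on its top. Origin: centre of its underside; z up.
- cell_adapter: Square grey insert, 100 x 100 x 14 mm, fixed; one of four (105 mm apart, any order) in a black 2 x 2 carrier tray; insert tops and tray rim 18 mm above the table. Pocket in its middle, 9 mm deep, floor 5 mm above the insert's underside: a square of 54 x 54 mm, for the square adapter, sides along the insert's x and y. Origin: centre of its underside, 4 mm above the table; z up.
- cell_earbuds: Square grey insert, 100 x 100 x 14 mm, fixed; one of four (105 mm apart, any order) in a black 2 x 2 carrier tray; insert tops and tray rim 18 mm above the table. Pocket in its middle, 9 mm deep, floor 5 mm above the insert's underside: a rectangle 72 mm long (along the insert's x) x 44 mm wide (y), for the earbud case. Origin: centre of its underside, 4 mm above the table; z up.
- cell_stick: Square grey insert, 100 x 100 x 14 mm, fixed; one of four (105 mm apart, any order) in a black 2 x 2 carrier tray; insert tops and tray rim 18 mm above the table. Pocket in its middle, 9 mm deep, floor 5 mm above the insert's underside: a long narrow slot, 86 mm long (along the insert's x) x 34 mm wide (y), for the power stick. Origin: centre of its underside, 4 mm above the table; z up.
- cell_speaker: Square grey insert, 100 x 100 x 14 mm, fixed; one of four (105 mm apart, any order) in a black 2 x 2 carrier tray; insert tops and tray rim 18 mm above the table. Pocket in its middle, 9 mm deep, floor 5 mm above the insert's underside: a round pocket 66 mm across, for the larger round speaker. Origin: centre of its underside, 4 mm above the table; z up.
Not all that is in view belongs to the job. Leave any purple or turquoise look-alike of the cell_speaker alone.

How it is judged (in metres and radians):
At the end, for the whole second after the job is handed in: Each of the four accessories rests in its own pocket: within 12 mm of the insert's centre, its underside less than 8 mm above the insert's underside, upright within 0.12 rad, slower than 0.02 m/s; the oblong adapter and small speaker are within 20 mm of their start (horizontal distance between adapter and cell_adapter below 0.012 m and z of adapter in the frame of cell_adapter below 0.008 m and angle between each of adapter, earbud_case, power_stick, speaker's own z axis and vertical below 0.12 rad and linear speed of each of adapter, earbud_case, power_stick, speaker below 0.02 m/s and horizontal distance between earbud_case and cell_earbuds below 0.012 m and z of earbud_case in the frame of cell_earbuds below 0.008 m and horizontal distance between power_stick and cell_stick below 0.012 m and z of power_stick in the frame of cell_stick below 0.008 m and horizontal distance between speaker and cell_speaker below 0.012 m and z of speaker in the frame of cell_speaker below 0.008 m and distance of each of long_adapter, small_speaker from where it was at the start of the episode below 0.02 m); the robot touches nothing.
It fails at once if the oblong two-port adapter or the smaller speaker is moved more than 20 mm or tipped (distance of any of long_adapter, small_speaker from where it was at the start of the episode above 0.02 m or angle between any of long_adapter, small_speaker's own z axis and vertical above 0.5 rad).
It also fails if it takes over 117 s, if anything falls off the work surface, if the arm or the gripper's body presses on something with over 40 N, if the wrist force passes 120 N, or if a joint passes its speed limit or range.

## Robot

A 7-joint arm with a two-finger parallel gripper is mounted at the origin on the work surface. World frame = base frame: x ahead of the robot, y to its left, z up, the work surface at z = 0. Lengths are in m, angles in degrees, forces in N, time in s.
With the tool pointing down it reaches from about 0.425 to 0.825 m from the base axis. Payload 3.6 kg.
Tool frame: the origin (TCP) lies at the very end of the fingers, on their centre line; the grasp point (between the pads) lies 19 mm behind it; x points along the fingers, y is the direction in which the jaws open and shut, and the axes are right-handed (so a half turn about x gives the same grasp; the last joint's range is limited). The gripper opens to 93 mm and grips with 3 to 60 N. Pads are 15 mm wide; open, the fingers measure 128 mm over their backs; the gripper's body (75 mm by 188 mm) begins 65 mm behind the grasp point.
Start: joints at [-64.887, 35.231, -0.722, 81.555, 0.464, 63.22, -2.315], TCP at [0.291, 0.581, 0.219] pointing down, gripper open.
Joint ranges: [-178.69, 178.69], [-17.37, 117.87], [-77.05, 75.6], [15.02, 138.74], [-78.02, 258.01], [0.78, 113.62], [-162.83, 162.83]. Speed limits (degrees/s): [159.86, 159.86, 180, 180, 180, 180, 180].

## Interface

Orientations are given as [roll, pitch, yaw] about the fixed x, y, z axes, in that order (R = Rz(yaw) Ry(pitch) Rx(roll)).
In Python, from bench import telemetry, cams, env gives the robot as it stands.
- The arm moves only by the tool carry_out, never from a script. Its argument "increments" is a list of rows, each a list of 7 numbers: the closure, from -1 (fully open) to 1 (shut), so that 0 is half open, then the shift along the tool's x, y, z in m, then the turn, a rotation vector about the tool's x, y, z in degrees. A call has exactly 8 rows; each row shifts and turns the pose as measured when the row begins, along the tool's axes as they then stand; what a row does not reach is not made up. A row lasts 1/10 s, in which the tool goes at most 50 mm and 8.59 degrees, less where a joint would pass 70% of its speed; a pose out of reach is approached as far as the arm can. A call with a gripper value outside its range is refused whole. The fingers move at their own pace and stop on an object; "force" is the grip in N (left out, the last holds). Time passes only in rows, so rows that do not move let the fingers close, or fill a call up. It gives the time, the measured TCP pose, the force and the opening at its end, in the units of the state.
- telemetry.state(): the state, without advancing time (a new reading comes with each control period).
- cams.read_camera(name): name is "scene" or "top" or "wrist"; returns a dict with "color" (480x640x3 uint8, blue, green, red), "camera_matrix" (3x3 intrinsics, pixels), "rvec" (rotation vector, rad) and "tvec" (3), from world to camera coordinates, as OpenCV has them; the wrist camera has in their place "mount" (4x4, takes a point from camera to tool coordinates, whose origin is the TCP and whose axes are the tool frame's). Camera axes: x right, y down, z forward; pixel columns grow to the right and rows downward; lengths in m; the calibration is good to about 2 mm. A picture is of the moment at which its call begins: read the wrist's pose just before it. There is no depth.
- env.close_job(): hands the job in, once; it reports no verdict.
The state is a dict: "t": time; "q": joint angles; "joint_velocities": joint speeds; "joint_torque": joint torques, N m; "position": TCP position; "eef_rot": TCP orientation; "contact_force": force on the tool from outside, world axes, zero at the start; "torque": the same for the moment, N m; "width": finger opening in m.
Only numpy, scipy, OpenCV 4.12 (cv2) and the standard library are available. Lean on these libraries where they do the work, as an engineer would, in place of code of your own. Each camera call takes 0.05 s, during which the arm holds its last target. There are 200 camera calls.

## Working session

There is one attempt and no reset: what is moved stays moved. The work goes in short steps, Python scripts to look and compute and a tool call to move; the robot and the scene stay as the last step left them, time stands still between calls to the robot, and variables do not carry over. Pictures are saved under pics/ and viewed, about 12 in all and at most 16, crops included, and the job is handed in when it is done.

Besides the shell and the picture viewer there is one more tool, called after "Call:" in YAML: its name, and indented under it one key for each argument. carry_out: Moves the arm, as the interface text tells. Its arguments: {"type":"object","properties":{"increments":{"type":"array"},"force":{"type":"number"}},"required":["increments"]}

```bash
ls && mkdir -p pics && python3 - <<'E'
from bench import telemetry, cams
import cv2
print(telemetry.state())
for n in ["scene","top"]:
    r=cams.read_camera(n); cv2.imwrite(f"pics/{n}0.png",r["color"])
    print(n,r["camera_matrix"],r["rvec"],r["tvec"])
r=cams.read_camera("wrist");print(r["mount"],r["camera_matrix"])
E
```

```text
pics
{'t': 0.0, 'q': array([-64.88836047,  35.29221265,  -0.72234595,  81.63965306,
         0.46477554,  63.22081881,  -2.31515375]), 'joint_velocities': array([-0.02312472, -0.06286381,  0.06973937, -0.09154419, -0.03578671,
        0.00206234, -0.03508714]), 'joint_torque': array([-2.84636335e-04, -4.58936691e+01,  2.08573043e-01, -1.65742439e+01,
       -6.10848726e-02,  2.04891973e-02,  2.20239144e-04]), 'position': array([0.29099148, 0.58033895, 0.21745732]), 'eef_rot': array([ -88.81220771,   89.85020575, -115.43890259]), 'contact_force': array([ 0.57222564, -0.38392099,  0.32485931]), 'torque': array([-0.00743899,  0.01428397, -0.05767844]), 'width': 0.09304645447802866}
scene [[543.52591898   0.         312.91348201]
 [  0.         543.52591898 237.28040971]
 [  0.           0.           1.        ]] [ 1.71070662  1.63160707 -0.77985733] [ 0.09051983 -0.26491858  1.71940434]
top [[495.66212129   0.         315.94350929]
 [  0.         495.66212129 244.71355062]
 [  0.           0.           1.        ]] [ 2.14553931 -2.10735411  0.1868267 ] [-0.11916889  0.47417496  1.0734656 ]
[[ 2.17755385e-04 -2.77638768e-01  9.60685519e-01 -1.65519952e-01]
 [ 9.99999703e-01  7.70332818e-04 -4.03989227e-06  2.20368395e-04]
 [-7.38925952e-04  9.60685235e-01  2.77638853e-01 -7.69980434e-02]
 [ 0.00000000e+00  0.00000000e+00  0.00000000e+00  1.00000000e+00]] [[354.30076281   0.         317.89642832]
 [  0.         354.30076281 238.71265137]
 [  0.           0.           1.        ]]
```

View pics/top0.png

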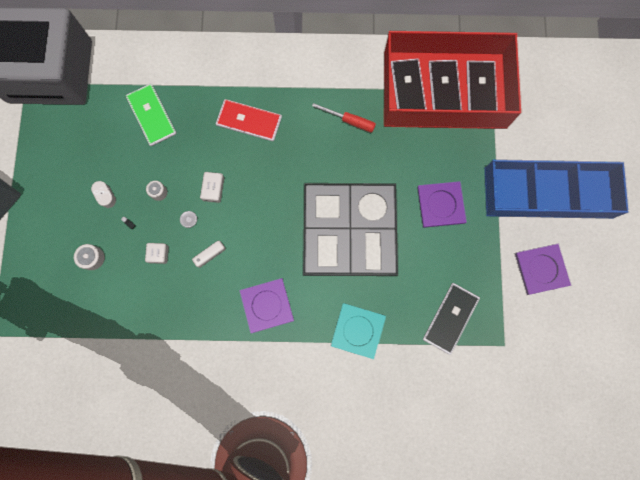

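View pics/scene0.png

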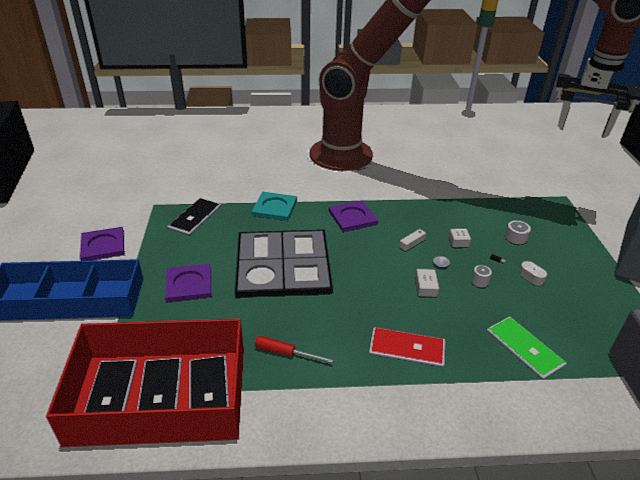

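The top view shows these parts:

| Part | Pixel |
|---|---|
| Earbuds | (102,193) |
| Large speaker | (88,256) |
| Small speaker | (155,189) |
| Adapter | (156,253) |
| Stick | (209,254) |
| Long adapter | (211,186) |

The carrier's pockets:

| Pocket | Pixel |
|---|---|
| Square | (327,206) |
| Round | (373,206) |
| Earbuds | (327,251) |
| Slot | (373,251) |

A small disc at (188,219) is a distractor. The scene view agrees with all of this.

```bash
cat > h.py <<'E'
import numpy as np, cv2
from scipy.spatial.transform import Rotation as Ro
from bench import telemetry, cams
def pose():
    s=telemetry.state(); return np.array(s["position"]),Ro.from_euler("xyz",s["eef_rot"],degrees=True).as_matrix(),s
def view(name):
    """-> image, K, R (cam->world), camera centre"""
    p,Rt,_=pose(); r=cams.read_camera(name)
    if name=="wrist":
        M=r["mount"]; R=Rt@M[:3,:3]; c=p+Rt@M[:3,3]
    else:
        R=cv2.Rodrigues(np.array(r["rvec"]))[0].T; c=-R@np.array(r["tvec"]).ravel()
    return r["color"],np.array(r["camera_matrix"]),R,c
def ray(px,K,R,c,z):
    px=np.atleast_2d(np.asarray(px,float))
    d=np.c_[px,np.ones(len(px))]@np.linalg.inv(K).T@R.T
    return (c+d*((z-c[2])/d[:,2])[:,None])[:,:2]
def go(x,y,z,yaw=None):
    """print tool-frame shift + turn to reach TCP x,y,z, pointing down, tool y (jaw) axis along yaw deg (mod 180)"""
    p,R,s=pose()
    cy=np.degrees(np.arctan2(R[1,1],R[0,1]))
    dy=0 if yaw is None else (yaw-cy+90)%180-90
    a=np.radians(cy+dy); Y=np.array([np.cos(a),np.sin(a),0]); X=np.array([0,0,-1.]); T=np.c_[X,Y,np.cross(X,Y)]
    print("t",round(s["t"],2),"p",p.round(4),"jawyaw",cy.round(1),"q7",s["q"][6].round(1),"w",round(s["width"],4),"F",np.round(s["contact_force"],1))
    print(" shift mm",(R.T@(np.array([x,y,z])-p)*1e3).round(1),"turn",np.degrees(Ro.from_matrix(R.T@T).as_rotvec()).round(1))
E
python3 - <<'E'
from h import *
im,K,R,c=view("top")
hsv=cv2.cvtColor(im,cv2.COLOR_BGR2HSV)
m=((hsv[...,1]<60)&(hsv[...,2]>95)).astype(np.uint8)*255
def cont(m,x0,y0,x1,y1,amin=60):
    k=np.zeros_like(m);k[y0:y1,x0:x1]=m[y0:y1,x0:x1]
    return [q for q in cv2.findContours(k,cv2.RETR_EXTERNAL,cv2.CHAIN_APPROX_NONE)[0] if cv2.contourArea(q)>amin]
for nm,h,(x,y) in [("adapter",28,(156,253)),("ear",26,(102,193)),("stick",24,(209,254)),("spk",36,(88,256)),("long",28,(211,186)),("small",36,(155,189)),("disc?",10,(188,219))]:
    for q in cont(m,x-22,y-22,x+22,y+22):
        w=ray(q[:,0],K,R,c,h/2000).astype(np.float32)*1000
        M=cv2.moments(q); ce=ray([M["m10"]/M["m00"],M["m01"]/M["m00"]],K,R,c,h/2000)[0]
        b=cv2.minAreaRect(w); print(nm,(ce*1e3).round(),np.round(b[0]),np.round(b[1]),round(b[2],1),"r",round(np.hypot(*ce),3))
b=cv2.GaussianBlur(im,(0,0),.7); g=cv2.cvtColor(b,cv2.COLOR_BGR2GRAY)
print("gray insert/pocket",g[195,310],g[206,327])
for nm,(x,y) in [("A",(327,206)),("B",(373,206)),("C",(327,251)),("D",(373,251))]:
    t=(g>(int(g[y,x])+int(g[y-17 ,x-19]))//2).astype(np.uint8)*255
    for q in cont(t,x-21,y-21,x+21,y+21,150):
        w=ray(q[:,0],K,R,c,.018).astype(np.float32)*1000; r=cv2.minAreaRect(w)
        print(nm,np.round(r[0],1),np.round(r[1],1),round(r[2],1))
d=(g<60).astype(np.uint8)*255
for q in cont(cv2.morphologyEx(((hsv[...,1]<60)&(hsv[...,2]<150)).astype(np.uint8)*255,cv2.MORPH_CLOSE,np.ones((3,3))),285,165,420,295,3000):
    w=ray(q[:,0],K,R,c,.018).astype(np.float32)*1000; print("tray",cv2.minAreaRect(w))
go(.5,.2,.2,0)
E
```

```text
adapter [455. 258.] [455. 257.] [47. 53.] 1.0 r 0.523
ear [594. 394.] [593. 395.] [76. 41.] 36.7 r 0.713
stick [456. 138.] [456. 137.] [30. 80.] 37.2 r 0.477
spk [443. 411.] [444. 411.] [58. 70.] 1.0 r 0.604
long [616. 138.] [616. 138.] [51. 73.] 85.6 r 0.631
small [604. 268.] [603. 267.] [54. 41.] 46.8 r 0.661
disc? [539. 191.] [539. 191.] [39. 42.] 1.0 r 0.572
gray insert/pocket 158 216
A [ 571.8 -134.7] [50.5 51.5] 1.0
B [ 573.6 -239.7] [60.3 60.7] 0.2
C [ 467.8 -136.2] [67.5 41.5] 1.0
D [ 468.6 -240.6] [83.8 29.9] 0.0
tray ((520.787109375, -188.48617553710938), (217.6656951904297, 217.25425720214844), 1.0080063343048096)
t 0.2 p [0.2911 0.5806 0.2179] jawyaw 63.4 q7 -2.3 w 0.0931 F [-0.7  0.6  0.7]
 shift mm [  18.3 -246.6  357.3] turn [63.4  0.1  0.1]
```

Call:
carry_out:
  increments:
    - [-1, 0.012, -0.011, 0.027, 0, 0, 0]
    - [-1, 0.012, -0.011, 0.027, 0, 0, 0]
    - [-1, 0.012, -0.011, 0.027, 0, 0, 0]
    - [-1, 0.012, -0.011, 0.027, 0, 0, 0]
    - [-1, 0.012, -0.011, 0.027, 0, 0, 0]
    - [-1, 0.012, -0.011, 0.027, 0, 0, 0]
    - [-1, 0.012, -0.011, 0.027, 0, 0, 0]
    - [-1, 0.012, -0.011, 0.027, 0, 0, 0]
  force: 20

```text
t: 1.0
position: [0.4446, 0.4066, 0.1177]
eef_rot: [151.5, 89.6, 125.6]
contact_force: [0.2, 0.2, -0.4]
width: 0.0932
```

```bash
cat >> h.py <<'E'
def wfind(boxh,near,save=None,rad=70):
    """white blobs in wrist view whose silhouette centre, on plane boxh/2 (mm), lies within rad mm of near"""
    im,K,R,c=view("wrist")
    if save: cv2.imwrite(save,im)
    hsv=cv2.cvtColor(im,cv2.COLOR_BGR2HSV)
    m=((hsv[...,1]<60)&(hsv[...,2]>95)).astype(np.uint8)*255
    m=cv2.morphologyEx(m,cv2.MORPH_CLOSE,np.ones((5,5)))
    for q in cv2.findContours(m,cv2.RETR_EXTERNAL,cv2.CHAIN_APPROX_NONE)[0]:
        if cv2.contourArea(q)<300: continue
        M=cv2.moments(q); px=[M["m10"]/M["m00"],M["m01"]/M["m00"]]
        ce=ray(px,K,R,c,boxh/2000)[0]*1e3
        if np.hypot(*(ce-near))>rad: continue
        # top-face footprint: silhouette mapped to the top plane
        w=(ray(q[:,0],K,R,c,boxh/1000)*1e3).astype(np.float32); b=cv2.minAreaRect(w)
        print(" blob px",np.round(px),"centre",ce.round(1),"rect",np.round(b[0],1),np.round(b[1],1),round(b[2],1))
E
python3 - <<'E'
from h import *
go(.443,.411,.012)
wfind(36,(443,411),"pics/w1.png")
E
```

```text
t 1.0 p [0.4446 0.4066 0.1177] jawyaw 64.2 q7 18.9 w 0.0932 F [ 0.2  0.2 -0.4]
 shift mm [105.8   3.   -2.8] turn [ 0.  -0.3 -0.2]
 blob px [319. 238.] centre [444. 408.] rect [439.6 409.1] [54.9 59.2] 83.8
```

View pics/w1.png

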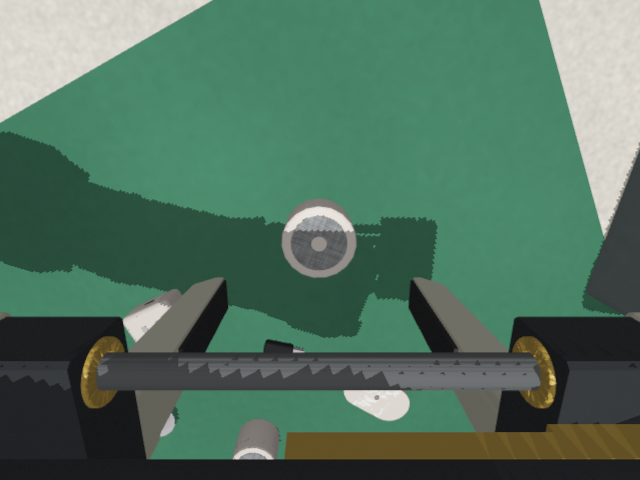

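Call:
carry_out:
  increments:
    - [-1, 0.015, 0.001, -0.001, 0, 0, 0]
    - [-1, 0.015, 0.001, -0.001, 0, 0, 0]
    - [-1, 0.015, 0, 0, 0, 0, 0]
    - [-1, 0.015, 0, 0, 0, 0, 0]
    - [-1, 0.015, 0, 0, 0, 0, 0]
    - [-1, 0.015, 0, 0, 0, 0, 0]
    - [-1, 0.01, 0, 0, 0, 0, 0]
    - [-1, 0.004, 0, 0, 0, 0, 0]

```text
t: 1.85
position: [0.4506, 0.3991, 0.0073]
eef_rot: [-81.1, 89.7, -107.9]
contact_force: [-0.2, 0.4, -0.2]
width: 0.0929
```

Call:
carry_out:
  increments:
    - [1, 0, 0, 0, 0, 0, 0]
    - [1, 0, 0, 0, 0, 0, 0]
    - [1, 0, 0, 0, 0, 0, 0]
    - [1, 0, 0, 0, 0, 0, 0]
    - [1, 0, 0, 0, 0, 0, 0]
    - [1, 0, 0, 0, 0, 0, 0]
    - [1, 0, 0, 0, 0, 0, 0]
    - [1, 0, 0, 0, 0, 0, 0]

```text
t: 2.65
position: [0.4514, 0.4003, 0.0092]
eef_rot: [-41.0, 89.9, -67.8]
contact_force: [-0.6, 0.4, -0.6]
width: 0.0544
```

Call:
carry_out:
  increments:
    - [-0.7, 0, 0, 0, 0, 0, 0]
    - [-0.7, 0, 0, 0, 0, 0, 0]
    - [-0.7, 0, 0, 0, 0, 0, 0]
    - [-0.7, -0.001, 0, -0.004, 0, 0, 0]
    - [-0.7, -0.001, 0, -0.004, 0, 0, 0]
    - [-0.7, 0, 0, -0.002, 0, 0, 0]
    - [-0.7, 0, 0, 0, 0, 0, 0]
    - [-0.7, 0, 0, 0, 0, 0, 0]

```text
t: 3.45
position: [0.4414, 0.4058, 0.0119]
eef_rot: [-23.4, 89.9, -50.2]
contact_force: [0.3, -0.1, 0.2]
width: 0.0789
```

```bash
python3 - <<'E'
from h import *
go(.443,.409,.012)
im=view("wrist")[0]; cv2.imwrite("pics/w2.png",im)
E
```

```text
t 3.45 p [0.4414 0.4058 0.0119] jawyaw 63.2 q7 17.4 w 0.0789 F [ 0.3 -0.1  0.2]
 shift mm [-0.1  3.5 -0. ] turn [0.  0.1 0. ]
```

View pics/w2.png

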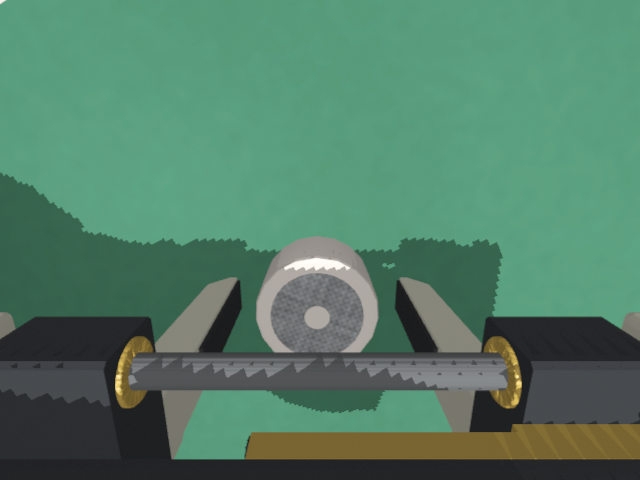

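```bash
python3 - <<'E'
from h import *
_,K,R,c=view("wrist"); p,Rt,_=pose()
w=ray([317,317],K,R,c,.036)[0]; print(w, (Rt.T@(np.r_[w,p[2]]-p)*1e3).round(1))
E
```

```text
[0.44133158 0.4056883 ] [-0.  -0.1 -0.2]
```

Call:
carry_out:
  increments:
    - [1, 0, 0, 0, 0, 0, 0]
    - [1, 0, 0, 0, 0, 0, 0]
    - [1, 0, 0, 0, 0, 0, 0]
    - [1, 0, 0, 0, 0, 0, 0]
    - [1, 0, 0, 0, 0, 0, 0]
    - [1, -0.01, 0, 0, 0, 0, 0]
    - [1, -0.03, 0, 0, 0, 0, 0]
    - [1, -0.03, 0, 0, 0, 0, 0]
  force: 25

```text
t: 4.35
position: [0.4387, 0.4024, 0.0794]
eef_rot: [-99.3, 89.2, -126.1]
contact_force: [0.2, 1.2, -1.3]
width: 0.0557
```

Call:
carry_out:
  increments:
    - [1, -0.01, -0.015, 0.012, 0, 0, 0]
    - [1, 0, -0.03, 0.024, 0, 0, 0]
    - [1, 0, -0.03, 0.024, 0, 0, 0]
    - [1, 0, -0.03, 0.024, 0, 0, 0]
    - [1, 0, -0.03, 0.024, 0, 0, 0]
    - [1, 0, -0.03, 0.024, 0, 0, 0]
    - [1, 0, -0.03, 0.024, 0, 0, 0]
    - [1, 0, -0.03, 0.024, 0, 0, 0]

```text
t: 5.15
position: [0.4985, 0.1078, 0.0945]
eef_rot: [-94.7, 89.5, -121.1]
contact_force: [1.1, 0.1, -1.7]
width: 0.0556
```

```bash
python3 - <<'E'
from h import *
go(.574,-.240,.1)
E
```

```text
t 5.15 p [0.4985 0.1078 0.0945] jawyaw 63.6 q7 45.3 w 0.0556 F [ 1.1  0.1 -1.7]
 shift mm [  -3.4 -277.9  222.4] turn [-0.  -0.   0.5]
```

Call:
carry_out:
  increments:
    - [1, 0, -0.035, 0.028, 0, 0, 0]
    - [1, 0, -0.035, 0.028, 0, 0, 0]
    - [1, 0, -0.035, 0.028, 0, 0, 0]
    - [1, 0, -0.035, 0.028, 0, 0, 0]
    - [1, 0, -0.035, 0.028, 0, 0, 0]
    - [1, 0, -0.035, 0.028, 0, 0, 0]
    - [1, 0, -0.02, 0.016, 0, 0, 0]
    - [1, 0, 0, 0, 0, 0, 0]

```text
t: 5.95
position: [0.5476, -0.2155, 0.0941]
eef_rot: [-103.0, 88.5, -130.7]
contact_force: [-0.2, -0.1, -1.2]
width: 0.0557
```

Call:
carry_out:
  increments:
    - [1, 0, 0, 0, 0, 0, 0]
    - [1, 0, 0, 0, 0, 0, 0]
    - [1, 0, 0, 0, 0, 0, 0]
    - [1, 0, 0, 0, 0, 0, 0]
    - [1, 0, 0, 0, 0, 0, 0]
    - [1, 0, 0, 0, 0, 0, 0]
    - [1, 0, 0, 0, 0, 0, 0]
    - [1, 0, 0, 0, 0, 0, 0]

```text
t: 6.75
position: [0.5445, -0.2089, 0.0933]
eef_rot: [-118.7, 88.5, -146.0]
contact_force: [-0.2, 0.5, -1.1]
width: 0.0556
```

```bash
python3 - <<'E'
from h import *
go(.574,-.240,.023)
im=view("wrist")[0]; cv2.imwrite("pics/w3.png",im)
E
```

```text
t 6.75 p [ 0.5445 -0.2089  0.0933] jawyaw 62.7 q7 75.6 w 0.0556 F [-0.2  0.5 -1.1]
 shift mm [ 70.1 -12.5  41.4] turn [-0.  -0.7  1.3]
```

View pics/w3.png

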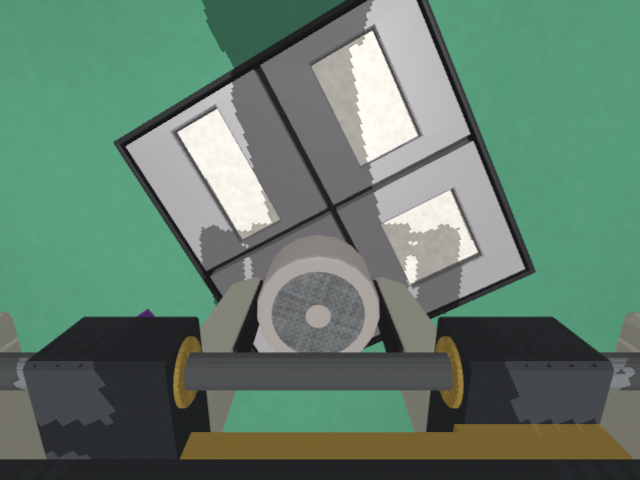

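```bash
python3 - <<'E'
from h import *
_,K,R,c=view("wrist")
w=ray([[332,207],[260,66],[470,137],[207,272],[118,143],[533,270]],K,R,c,.018)*1e3; print(w.round(1))
print(np.degrees(np.arctan2(*(w[2]-w[3])[::-1])),np.degrees(np.arctan2(*(w[0]-w[1])[::-1])))
E
```

```text
[[ 520.6 -187.3]
 [ 420.3 -187.4]
 [ 520.1  -86.9]
 [ 522.2 -290.4]
 [ 417.2 -295.1]
 [ 626.5  -79.8]]
90.56813673341206 0.04453661769522221
```

Call:
carry_out:
  increments:
    - [1, 0, -0.003, 0.01, 0, 0, 0.7]
    - [1, 0.01, -0.003, 0.01, 0, 0, 0.6]
    - [1, 0.01, -0.003, 0.01, 0, -0.4, 0]
    - [1, 0.01, -0.003, 0.01, 0, -0.3, 0]
    - [1, 0.01, 0, 0, 0, 0, 0]
    - [1, 0.01, 0, 0, 0, 0, 0]
    - [1, 0, 0, 0, 0, 0, 0]
    - [1, 0, 0, 0, 0, 0, 0]

```text
t: 7.65
position: [0.5757, -0.2421, 0.0358]
eef_rot: [168.7, 89.9, 141.2]
contact_force: [-0.7, -0.6, -1.6]
width: 0.0558
```

```bash
python3 - <<'E'
from h import *
go(.574,-.2396,.0215)
E
```

```text
t 7.65 p [ 0.5757 -0.2421  0.0358] jawyaw 62.5 q7 78.2 w 0.0558 F [-0.7 -0.6 -1.6]
 shift mm [14.3  1.5 -2.6] turn [ 0.  -0.1 -0. ]
```

Call:
carry_out:
  increments:
    - [1, 0.004, 0.0015, -0.002, 0, 0, 0]
    - [1, 0.005, 0, 0, 0, 0, 0]
    - [1, 0.004, 0, 0, 0, 0, 0]
    - [1, 0.001, 0, 0, 0, 0, 0]
    - [1, 0, 0, 0, 0, 0, 0]
    - [1, 0, 0, 0, 0, 0, 0]
    - [1, 0, 0, 0, 0, 0, 0]
    - [1, 0, 0, 0, 0, 0, 0]

```text
t: 8.45
position: [0.5754, -0.2387, 0.0225]
eef_rot: [79.9, 89.9, 52.5]
contact_force: [-0.1, -0.4, -1.5]
width: 0.0556
```

```bash
python3 - <<'E'
from h import *
go(.574,-.2396,.0215)
E
```

```text
t 8.45 p [ 0.5754 -0.2387  0.0225] jawyaw 62.6 q7 77.9 w 0.0556 F [-0.1 -0.4 -1.5]
 shift mm [ 1.  -1.5 -0.9] turn [-0.   0.  -0.1]
```

Call:
carry_out:
  increments:
    - [-0.6, 0, 0, 0, 0, 0, 0]
    - [-0.6, 0, 0, 0, 0, 0, 0]
    - [-0.6, 0, 0, 0, 0, 0, 0]
    - [-0.6, 0, 0, 0, 0, 0, 0]
    - [-0.6, -0.01, 0, 0, 0, 0, 0]
    - [-0.6, -0.02, 0, 0, 0, 0, 0]
    - [-0.6, -0.03, 0, 0, 0, 0, 0]
    - [-1, -0.03, 0, 0, 0, 0, 0]

```text
t: 9.25
position: [0.5734, -0.2381, 0.1138]
eef_rot: [175.5, 89.6, 148.2]
contact_force: [0.2, -0.1, 0.9]
width: 0.0785
```

Call:
carry_out:
  increments:
    - [-1, 0, 0.015, -0.01, 0, 0, 0]
    - [-1, 0, 0.035, -0.025, 0, 0, 0]
    - [-1, 0, 0.035, -0.025, 0, 0, 0]
    - [-1, 0, 0.035, -0.025, 0, 0, 0]
    - [-1, 0, 0.035, -0.025, 0, 0, 0]
    - [-1, 0, 0.035, -0.025, 0, 0, 0]
    - [-1, 0, 0.035, -0.025, 0, 0, 0]
    - [-1, 0, 0.035, -0.025, 0, 0, 0]

```text
t: 10.05
position: [0.5301, 0.0827, 0.119]
eef_rot: [-2.6, 89.5, -30.7]
contact_force: [0.6, -0.5, -0.2]
width: 0.093
```

```bash
python3 - <<'E'
from h import *
go(.455,.258,.1,91)
E
```

```text
t 10.05 p [0.5301 0.0827 0.119 ] jawyaw 61.9 q7 46.8 w 0.093 F [ 0.6 -0.5 -0.2]
 shift mm [  17.7  119.1 -149.1] turn [-29.1   0.5   0.1]
```

Call:
carry_out:
  increments:
    - [-1, 0, 0.025, -0.033, 0, 0, 0]
    - [-1, 0, 0.025, -0.033, 0, 0, 0]
    - [-1, 0, 0.025, -0.033, 0, 0, 0]
    - [-1, 0, 0.02, -0.03, 0, 0, 0]
    - [-1, 0, 0, 0, -7, 0, 0]
    - [-1, 0, 0, 0, -7, 0, 0]
    - [-1, 0, 0, 0, -7, 0, 0]
    - [-1, 0, 0, 0, -7, 0, 0]

```text
t: 10.85
position: [0.4452, 0.2506, 0.1178]
eef_rot: [67.8, 89.8, 70.4]
contact_force: [-0.2, -0.8, 0.7]
width: 0.0929
```

Call:
carry_out:
  increments:
    - [-1, 0, 0, 0, 0, 0, 0]
    - [-1, 0, 0, 0, 0, 0, 0]
    - [-1, 0, 0, 0, 0, 0, 0]
    - [-1, 0, 0, 0, 0, 0, 0]
    - [-1, 0, 0, 0, 0, 0, 0]
    - [-1, 0, 0, 0, 0, 0, 0]
    - [-1, 0, 0, 0, 0, 0, 0]
    - [-1, 0, 0, 0, 0, 0, 0]

```text
t: 11.65
position: [0.443, 0.2512, 0.1176]
eef_rot: [95.7, 89.8, 98.0]
contact_force: [0.4, 0.2, 0.3]
width: 0.0932
```

```bash
python3 - <<'E'
from h import *
go(.455,.258,.011,91)
wfind(28,(455,258),"pics/w4.png")
E
```

```text
t 11.65 p [0.443  0.2512 0.1176] jawyaw 92.3 q7 50.4 w 0.0932 F [0.4 0.2 0.3]
 shift mm [106.7   6.   12.3] turn [ 1.3 -0.  -0.2]
 blob px [323. 253.] centre [455.4 256.1] rect [451.5 255.7] [43.9 48.7] 89.5
```

View pics/w4.png

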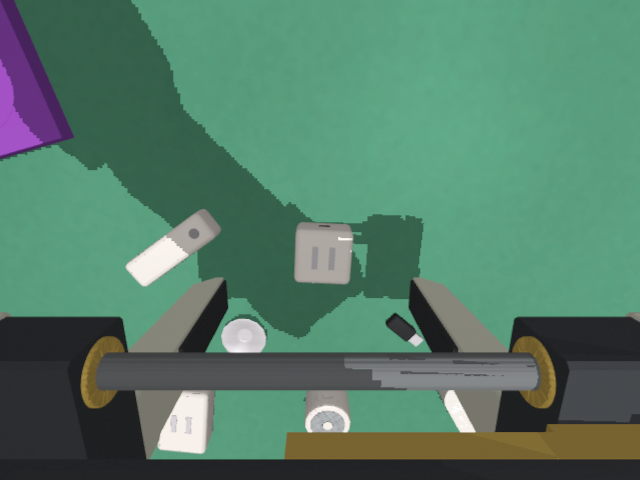

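Call:
carry_out:
  increments:
    - [-1, 0.01, 0.0025, 0.006, 0.6, 0, 0]
    - [-1, 0.015, 0.0025, 0.006, 0.6, 0, 0]
    - [-1, 0.015, 0, 0, 0, 0, 0]
    - [-1, 0.015, 0, 0, 0, 0, 0]
    - [-1, 0.015, 0, 0, 0, 0, 0]
    - [-1, 0.01, 0, 0, 0, 0, 0]
    - [-1, 0, 0, 0, 0, 0, 0]
    - [-1, 0, 0, 0, 0, 0, 0]

```text
t: 12.5
position: [0.4576, 0.2579, 0.0279]
eef_rot: [128.7, 89.8, 129.5]
contact_force: [0.0, 0.1, 0.6]
width: 0.0927
```

```bash
python3 - <<'E'
from h import *
go(.455,.2565,.012,90.5)
wfind(28,(455,256))
E
```

```text
t 12.5 p [0.4576 0.2579 0.0279] jawyaw 90.8 q7 47.3 w 0.0927 F [0.  0.1 0.6]
 shift mm [15.9 -1.4 -2.6] turn [ 0.3 -0.1 -0.1]
 blob px [314. 280.] centre [455.8 255.8] rect [450.8 255.9] [43.2 48.9] 89.4
```

Call:
carry_out:
  increments:
    - [-1, 0.006, -0.001, -0.002, 0, 0, 0]
    - [-1, 0.006, 0, 0, 0, 0, 0]
    - [-1, 0.004, 0, 0, 0, 0, 0]
    - [-1, 0, 0, 0, 0, 0, 0]
    - [1, 0, 0, 0, 0, 0, 0]
    - [1, 0, 0, 0, 0, 0, 0]
    - [1, 0, 0, 0, 0, 0, 0]
    - [1, 0, 0, 0, 0, 0, 0]

```text
t: 13.35
position: [0.457, 0.2577, 0.0128]
eef_rot: [65.2, 89.7, 66.0]
contact_force: [0.4, -0.1, -0.6]
width: 0.0654
```

Call:
carry_out:
  increments:
    - [1, 0, 0, 0, 0, 0, 0]
    - [1, 0, 0, 0, 0, 0, 0]
    - [1, 0, 0, 0, 0, 0, 0]
    - [1, 0, 0, 0, 0, 0, 0]
    - [1, 0, 0, 0, 0, 0, 0]
    - [1, 0, 0, 0, 0, 0, 0]
    - [1, 0, 0, 0, 0, 0, 0]
    - [1, 0, 0, 0, 0, 0, 0]

```text
t: 14.15
position: [0.4571, 0.2576, 0.0131]
eef_rot: [61.8, 89.7, 62.5]
contact_force: [0.5, 0.6, -1.1]
width: 0.0436
```

```bash
python3 - <<'E'
from h import *
go(.573,-.1346,.1,90.5)
E
```

```text
t 14.15 p [0.4571 0.2576 0.0131] jawyaw 90.8 q7 46.8 w 0.0436 F [ 0.5  0.6 -1.1]
 shift mm [ -88.6 -393.3  110.8] turn [ 0.3  0.2 -0.3]
```

Call:
carry_out:
  increments:
    - [1, -0.01, 0, 0, 0, 0, 0]
    - [1, -0.025, 0, 0, 0, 0, 0]
    - [1, -0.03, -0.01, 0.003, 0, 0, 0]
    - [1, -0.02, -0.03, 0.009, 0, 0, 0]
    - [1, 0, -0.035, 0.01, 0, 0, 0]
    - [1, 0, -0.035, 0.01, 0, 0, 0]
    - [1, 0, -0.035, 0.01, 0, 0, 0]
    - [1, 0, -0.035, 0.01, 0, 0, 0]

```text
t: 14.95
position: [0.5123, 0.0811, 0.1049]
eef_rot: [60.0, 89.3, 61.8]
contact_force: [0.5, 0.2, -0.5]
width: 0.0439
```

Call:
carry_out:
  increments:
    - [1, 0, -0.035, 0.01, 0, 0, 0]
    - [1, 0, -0.035, 0.01, 0, 0, 0]
    - [1, 0, -0.035, 0.01, 0, 0, 0]
    - [1, 0, -0.035, 0.01, 0, 0, 0]
    - [1, 0, -0.025, 0.01, 0, 0, 0]
    - [1, 0, -0.01, 0.005, 0, 0, 0]
    - [1, 0, 0, 0, 0, 0, 0]
    - [1, 0, 0, 0, 0, 0, 0]

```text
t: 15.75
position: [0.573, -0.1062, 0.1074]
eef_rot: [44.8, 89.4, 46.0]
contact_force: [0.0, 0.0, -0.6]
width: 0.0439
```

```bash
python3 - <<'E'
from h import *
go(.5745,-.1346,.022,90.5)
im=view("wrist")[0]; cv2.imwrite("pics/w5.png",im)
E
```

```text
t 15.75 p [ 0.573  -0.1062  0.1074] jawyaw 91.2 q7 88.2 w 0.0439 F [ 0.   0.  -0.6]
 shift mm [ 85.2 -29.1   0.3] turn [ 0.7  0.4 -0.4]
```

View pics/w5.png

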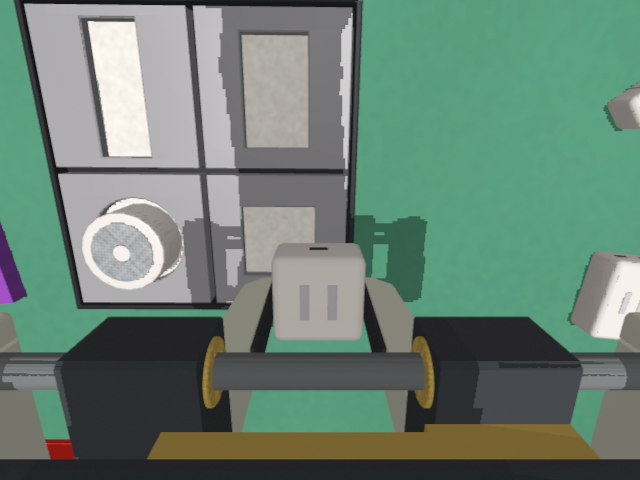

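Call:
carry_out:
  increments:
    - [1, 0, -0.008, 0, 0.3, 0, 0]
    - [1, 0.005, -0.01, 0, 0.3, 0, 0]
    - [1, 0.012, -0.008, 0, 0, 0.3, -0.3]
    - [1, 0.015, -0.002, 0, 0, 0, 0]
    - [1, 0.015, 0, 0, 0, 0, 0]
    - [1, 0.012, 0, 0, 0, 0, 0]
    - [1, 0.005, 0, 0, 0, 0, 0]
    - [1, 0, 0, 0, 0, 0, 0]

```text
t: 16.6
position: [0.5719, -0.1316, 0.0373]
eef_rot: [134.9, 89.8, 135.9]
contact_force: [-0.2, 0.4, -1.8]
width: 0.0438
```

```bash
python3 - <<'E'
from h import *
go(.5745,-.1346,.022,90.5)
E
```

```text
t 16.6 p [ 0.5719 -0.1316  0.0373] jawyaw 91.0 q7 88.5 w 0.0438 F [-0.2  0.4 -1.8]
 shift mm [15.3 -3.1  2.6] turn [ 0.5 -0.2 -0.2]
```

Call:
carry_out:
  increments:
    - [1, 0, -0.002, 0.002, 0.3, 0, 0]
    - [1, 0.003, -0.001, 0.001, 0, 0, 0]
    - [1, 0.005, 0, 0, 0, 0, 0]
    - [1, 0.005, 0, 0, 0, 0, 0]
    - [1, 0.002, 0, 0, 0, 0, 0]
    - [1, 0, 0, 0, 0, 0, 0]
    - [1, 0, 0, 0, 0, 0, 0]
    - [1, 0, 0, 0, 0, 0, 0]

```text
t: 17.4
position: [0.5768, -0.1348, 0.0227]
eef_rot: [64.4, 89.9, 65.0]
contact_force: [-0.8, -0.3, -1.0]
width: 0.0439
```

```bash
python3 - <<'E'
from h import *
go(.5745,-.1346,.022,90.5)
E
```

```text
t 17.4 p [ 0.5768 -0.1348  0.0227] jawyaw 90.7 q7 88.2 w 0.0439 F [-0.8 -0.3 -1. ]
 shift mm [ 0.7  0.2 -2.3] turn [ 0.2  0.1 -0.1]
```

Call:
carry_out:
  increments:
    - [1, 0, 0, -0.002, 0, 0, 0]
    - [1, 0, 0, 0, 0, 0, 0]
    - [-0.35, 0, 0, 0, 0, 0, 0]
    - [-0.35, 0, 0, 0, 0, 0, 0]
    - [-0.35, 0, 0, 0, 0, 0, 0]
    - [-0.35, -0.01, 0, 0, 0, 0, 0]
    - [-0.35, -0.025, 0, 0, 0, 0, 0]
    - [-0.35, -0.03, 0, 0, 0, 0, 0]

```text
t: 18.2
position: [0.5724, -0.1344, 0.0877]
eef_rot: [148.5, 89.6, 149.2]
contact_force: [0.3, 0.3, -0.5]
width: 0.0629
```

Call:
carry_out:
  increments:
    - [-1, -0.02, 0.02, -0.01, 0, 0, 0]
    - [-1, 0, 0.04, -0.018, 0, 0, 0]
    - [-1, 0, 0.04, -0.018, 0, 0, 0]
    - [-1, 0, 0.04, -0.018, 0, 0, 0]
    - [-1, 0, 0.04, -0.018, 0, 0, 0]
    - [-1, 0, 0.04, -0.018, 0, 0, 0]
    - [-1, 0, 0.02, -0.009, 0, 0, 0]
    - [-1, 0, 0, 0, 0, 0, 0]

```text
t: 19.0
position: [0.4655, 0.1109, 0.1198]
eef_rot: [6.8, 88.9, 7.2]
contact_force: [-0.0, -1.2, 0.3]
width: 0.0929
```

```bash
python3 - <<'E'
from h import *
go(.456,.138,.11,37)
E
```

```text
t 19.0 p [0.4655 0.1109 0.1198] jawyaw 90.4 q7 62.6 w 0.0929 F [-0.  -1.2  0.3]
 shift mm [ 9.7 27.1 -9.5] turn [53.4  1.  -0.6]
```

Call:
carry_out:
  increments:
    - [-1, 0, 0.022, -0.008, 7, 0, 0]
    - [-1, 0, 0, 0, 7.5, 0.5, -0.5]
    - [-1, 0, 0, 0, 7.5, 0, 0]
    - [-1, 0, 0, 0, 7.5, 0, 0]
    - [-1, 0, 0, 0, 7.5, 0, 0]
    - [-1, 0, 0, 0, 7.5, 0, 0]
    - [-1, 0, 0, 0, 6, 0, 0]
    - [-1, 0, 0, 0, 0, 0, 0]

```text
t: 19.8
position: [0.4648, 0.1236, 0.1245]
eef_rot: [31.1, 88.8, -21.7]
contact_force: [-0.2, 0.7, 0.2]
width: 0.093
```

Call:
carry_out:
  increments:
    - [-1, 0, 0, 0, 0, 0, 0]
    - [-1, 0, 0, 0, 0, 0, 0]
    - [-1, 0, 0, 0, 0, 0, 0]
    - [-1, 0, 0, 0, 0, 0, 0]
    - [-1, 0, 0, 0, 0, 0, 0]
    - [-1, 0, 0, 0, 0, 0, 0]
    - [-1, 0, 0, 0, 0, 0, 0]
    - [-1, 0, 0, 0, 0, 0, 0]

```text
t: 20.6
position: [0.4661, 0.1212, 0.1251]
eef_rot: [31.2, 88.8, -21.5]
contact_force: [0.1, -0.9, 0.0]
width: 0.0927
```

```bash
python3 - <<'E'
from h import *
go(.456,.138,.011,37)
wfind(24,(456,138),"pics/w6.png")
E
```

```text
t 20.6 p [0.4661 0.1212 0.1251] jawyaw 37.4 q7 20.7 w 0.0927 F [ 0.1 -0.9  0. ]
 shift mm [113.7   0.9 -21.6] turn [ 0.4  1.1 -0.6]
 blob px [318. 209.] centre [455.5 137.3] rect [454.9 137.7] [23.8 76. ] 38.0
```

View pics/w6.png

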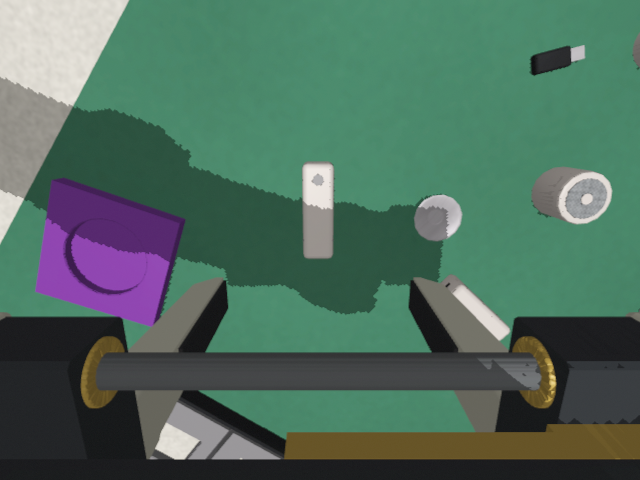

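Call:
carry_out:
  increments:
    - [-0.35, 0, 0, -0.007, 0, 0.6, -0.3]
    - [-0.35, 0.01, 0, -0.007, -0.3, 0.5, -0.3]
    - [-0.35, 0.015, 0, -0.007, 0, 0, 0]
    - [-0.35, 0.02, 0, 0, 0, 0, 0]
    - [-0.35, 0.02, 0, 0, 0, 0, 0]
    - [-0.35, 0.015, 0, 0, 0, 0, 0]
    - [-0.35, 0.01, 0, 0, 0, 0, 0]
    - [-0.35, 0, 0, 0, 0, 0, 0]

```text
t: 21.45
position: [0.4508, 0.1429, 0.029]
eef_rot: [-176.2, 89.7, 131.8]
contact_force: [-0.6, -0.9, -0.2]
width: 0.0626
```

```bash
python3 - <<'E'
from h import *
go(.4555,.1373,.011,38)
wfind(24,(456,138))
E
```

```text
t 21.45 p [0.4508 0.1429 0.029 ] jawyaw 37.9 q7 20.0 w 0.0626 F [-0.6 -0.9 -0.2]
 shift mm [18.   0.3  7.4] turn [-0.1 -0.3  0. ]
 blob px [418. 318.] centre [510.4 160.5] rect [502.8 165.6] [21.6 55.6] 62.4
 blob px [218. 318.] centre [419.9  89.7] rect [416.7  98.4] [21.6 55.6] 13.7
 blob px [318. 289.] centre [453.9 139.5] rect [452. 142.] [23.9 71.6] 37.4
```

Call:
carry_out:
  increments:
    - [-0.35, 0, 0, 0.003, 0, 0, 0]
    - [-0.35, 0.004, 0, 0.003, 0, 0, 0]
    - [-0.35, 0.007, 0, 0, 0, 0, 0]
    - [-0.35, 0.006, 0, 0, 0, 0, 0]
    - [-0.35, 0.001, 0, 0, 0, 0, 0]
    - [-0.35, 0, 0, 0, 0, 0, 0]
    - [1, 0, 0, 0, 0, 0, 0]
    - [1, 0, 0, 0, 0, 0, 0]

```text
t: 22.3
position: [0.457, 0.1384, 0.0121]
eef_rot: [128.5, 89.6, 76.4]
contact_force: [-0.3, -1.2, 0.4]
width: 0.0509
```

Call:
carry_out:
  increments:
    - [1, 0, 0, 0, 0, 0, 0]
    - [1, 0, 0, 0, 0, 0, 0]
    - [1, 0, 0, 0, 0, 0, 0]
    - [1, 0, 0, 0, 0, 0, 0]
    - [1, 0, 0, 0, 0, 0, 0]
    - [1, 0, 0, 0, 0, 0, 0]
    - [1, 0, 0, 0, 0, 0, 0]
    - [1, 0, 0, 0, 0, 0, 0]

```text
t: 23.1
position: [0.457, 0.1385, 0.0124]
eef_rot: [125.7, 89.6, 73.7]
contact_force: [0.4, 0.2, 0.3]
width: 0.0238
```

```bash
python3 - <<'E'
from h import *
go(.4688,-.2406,.1,90.5)
E
```

```text
t 23.1 p [0.457  0.1385 0.0124] jawyaw 37.9 q7 20.7 w 0.0238 F [0.4 0.2 0.3]
 shift mm [ -90.1 -223.2  305.9] turn [-52.6  -0.1  -0.4]
```

Call:
carry_out:
  increments:
    - [1, -0.01, 0, 0, 0, 0, 0]
    - [1, -0.025, 0, 0, 0, 0, 0]
    - [1, -0.03, 0, 0, -6, 0, 0]
    - [1, -0.02, 0, 0, -7.5, 0, 0]
    - [1, 0, 0, 0, -7.5, 0, 0]
    - [1, 0, 0, 0, -7.5, 0, 0]
    - [1, 0, 0, 0, -7.5, 0, 0]
    - [1, 0, 0, 0, -7.5, 0, 0]

```text
t: 23.9
position: [0.4565, 0.1373, 0.1053]
eef_rot: [45.8, 89.6, 39.0]
contact_force: [-1.0, 0.7, -0.5]
width: 0.0233
```

```bash
python3 - <<'E'
from h import *
go(.4688,-.2406,.1,90.5)
E
```

```text
t 23.9 p [0.4565 0.1373 0.1053] jawyaw 83.1 q7 52.8 w 0.0233 F [-1.   0.7 -0.5]
 shift mm [   3.9 -373.7   57.4] turn [-7.4  0.3 -0.2]
```

Call:
carry_out:
  increments:
    - [1, 0, -0.015, 0, -3, 0, 0]
    - [1, 0, -0.038, 0.003, 0, 0, 0]
    - [1, 0, -0.04, 0.003, 0, 0, 0]
    - [1, 0, -0.04, 0.003, 0, 0, 0]
    - [1, 0, -0.04, 0.003, 0, 0, 0]
    - [1, 0, -0.04, 0.003, 0, 0, 0]
    - [1, 0, -0.04, 0.003, 0, 0, 0]
    - [1, 0, -0.04, 0.003, 0, 0, 0]

```text
t: 24.7
position: [0.461, -0.1599, 0.109]
eef_rot: [29.1, 89.2, 26.4]
contact_force: [0.9, -0.2, -1.3]
width: 0.0237
```

```bash
python3 - <<'E'
from h import *
go(.4688,-.2406,.1,90.5)
E
```

```text
t 24.7 p [ 0.461  -0.1599  0.109 ] jawyaw 87.3 q7 90.3 w 0.0237 F [ 0.9 -0.2 -1.3]
 shift mm [  8.6 -80.3  11.5] turn [-3.2  0.7 -0.4]
```

Call:
carry_out:
  increments:
    - [1, 0, -0.03, 0.004, -1.5, 0.4, 0]
    - [1, 0, -0.025, 0.004, -1.5, 0.3, -0.4]
    - [1, 0, -0.01, 0.002, 0, 0, 0]
    - [1, 0, -0.003, 0, 0, 0, 0]
    - [1, 0.01, 0, 0, 0, 0, 0]
    - [1, 0.01, 0, 0, 0, 0, 0]
    - [1, 0, 0, 0, 0, 0, 0]
    - [1, 0, 0, 0, 0, 0, 0]

```text
t: 25.5
position: [0.4657, -0.2337, 0.0887]
eef_rot: [-140.0, 89.7, -140.0]
contact_force: [0.2, -0.3, 0.2]
width: 0.0238
```

```bash
python3 - <<'E'
from h import *
go(.4688,-.2406,.0215,90.5)
im=view("wrist")[0]; cv2.imwrite("pics/w7.png",im)
E
```

```text
t 25.5 p [ 0.4657 -0.2337  0.0887] jawyaw 90.0 q7 98.5 w 0.0238 F [ 0.2 -0.3  0.2]
 shift mm [67.2 -6.7  3.4] turn [-0.5 -0.2  0.2]
```

View pics/w7.png

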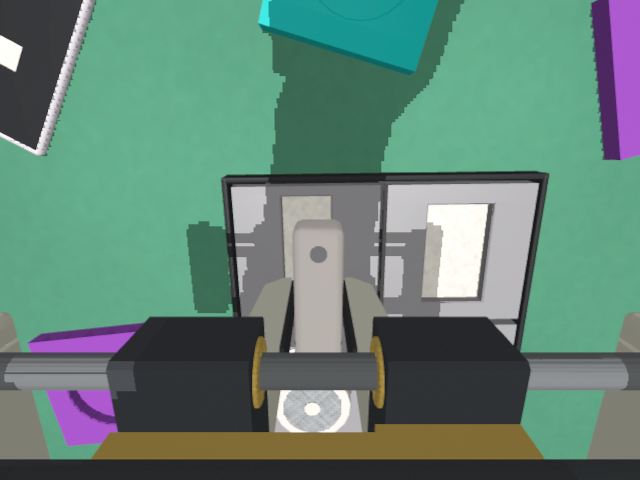

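```bash
python3 - <<'E'
from h import *
_,K,R,c=view("wrist"); p,Rt,_=pose()
print(c,p)
for z in (p[2]-.0124,p[2]+.0116): print(z,ray([318,221],K,R,c,z)+[[.038,0]])
w=ray([[283,196],[330,196],[282,276]],K,R,c,.018);print(w)
E
```

```text
[ 0.38922083 -0.23300607  0.25449223] [ 0.46574483 -0.23396882  0.08898057]
0.07658056624215454 [[ 0.46840911 -0.23340378]]
0.10058056624215453 [[ 0.46285287 -0.23335013]]
[[ 0.42678502 -0.25702811]
 [ 0.42677019 -0.22548596]
 [ 0.48434092 -0.25929333]]
```

Call:
carry_out:
  increments:
    - [1, 0, -0.004, 0.001, -0.5, 0, 0]
    - [1, 0.01, -0.003, 0.001, 0, 0, 0]
    - [1, 0.015, 0, 0, 0, 0, 0]
    - [1, 0.015, 0, 0, 0, 0, 0]
    - [1, 0.01, 0, 0, 0, 0, 0]
    - [1, 0, 0, 0, 0, 0, 0]
    - [1, 0, 0, 0, 0, 0, 0]
    - [1, 0, 0, 0, 0, 0, 0]

```text
t: 26.4
position: [0.4696, -0.2434, 0.0366]
eef_rot: [-86.7, 89.7, -86.2]
contact_force: [0.2, -0.4, -1.7]
width: 0.0238
```

```bash
python3 - <<'E'
from h import *
go(.468,-.2408,.0215,90.5)
E
```

```text
t 26.4 p [ 0.4696 -0.2434  0.0366] jawyaw 90.4 q7 97.6 w 0.0238 F [ 0.2 -0.4 -1.7]
 shift mm [15.1  2.7 -1.6] turn [-0.1  0.   0.3]
```

Call:
carry_out:
  increments:
    - [1, 0, 0.002, -0.001, 0, 0, 0.3]
    - [1, 0.004, 0, 0, 0, 0, 0]
    - [1, 0.005, 0, 0, 0, 0, 0]
    - [1, 0.005, 0, 0, 0, 0, 0]
    - [1, 0.001, 0, 0, 0, 0, 0]
    - [1, 0, 0, 0, 0, 0, 0]
    - [1, 0, 0, 0, 0, 0, 0]
    - [1, 0, 0, 0, 0, 0, 0]

```text
t: 27.2
position: [0.4696, -0.2417, 0.0217]
eef_rot: [-16.3, 89.8, -15.9]
contact_force: [-0.3, -0.7, -1.1]
width: 0.0237
```

```bash
python3 - <<'E'
from h import *
go(.468,-.2408,.0215,90.5)
E
```

```text
t 27.2 p [ 0.4696 -0.2417  0.0217] jawyaw 90.4 q7 97.2 w 0.0237 F [-0.3 -0.7 -1.1]
 shift mm [ 0.2  0.9 -1.6] turn [-0.1  0.2  0.1]
```

Call:
carry_out:
  increments:
    - [-0.2, 0, 0, 0, 0, 0, 0]
    - [-0.2, 0, 0, 0, 0, 0, 0]
    - [-0.2, 0, 0, 0, 0, 0, 0]
    - [-0.2, 0, 0, 0, 0, 0, 0]
    - [-0.2, -0.01, 0, 0, 0, 0, 0]
    - [-0.2, -0.02, 0, 0, 0, 0, 0]
    - [-0.2, -0.03, 0, 0, 0, 0, 0]
    - [-0.2, -0.03, 0, 0, 0, 0, 0]

```text
t: 28.0
position: [0.4673, -0.2405, 0.1134]
eef_rot: [145.8, 89.8, 146.3]
contact_force: [1.0, 0.3, -0.6]
width: 0.0555
```

Call:
carry_out:
  increments:
    - [-1, 0, 0.02, 0.004, 0, 0, 0]
    - [-1, 0, 0.04, 0.008, 0, 0, 0]
    - [-1, 0, 0.045, 0.009, 0, 0, 0]
    - [-1, 0, 0.045, 0.009, 0, 0, 0]
    - [-1, 0, 0.045, 0.009, 0, 0, 0]
    - [-1, 0, 0.045, 0.009, 0, 0, 0]
    - [-1, 0, 0.045, 0.009, 0, 0, 0]
    - [-1, 0, 0.045, 0.009, 0, 0, 0]

```text
t: 28.8
position: [0.5399, 0.0882, 0.1237]
eef_rot: [-32.0, 89.0, -32.8]
contact_force: [1.4, -0.0, -0.2]
width: 0.0933
```

```bash
python3 - <<'E'
from h import *
go(.594,.394,.11,126.7)
E
```

```text
t 28.8 p [0.5399 0.0882 0.1237] jawyaw 89.2 q7 64.3 w 0.0933 F [ 1.4 -0.  -0.2]
 shift mm [ 11.5 306.7  49.8] turn [-37.5   0.7   0.8]
```

Call:
carry_out:
  increments:
    - [-1, 0, 0.045, 0.007, 0, 0, 0]
    - [-1, 0, 0.045, 0.007, 0, 0, 0]
    - [-1, 0, 0.045, 0.007, 0, 0, 0]
    - [-1, 0, 0.045, 0.007, 0, 0, 0]
    - [-1, 0, 0.045, 0.007, 0, 0, 0]
    - [-1, 0, 0.035, 0.006, 0, 0.4, 0.4]
    - [-1, 0, 0.01, 0, 0, 0.3, 0.3]
    - [-1, 0, 0, 0, -7.5, 0, 0]

```text
t: 29.6
position: [0.5816, 0.3797, 0.1288]
eef_rot: [56.2, 89.2, 63.8]
contact_force: [0.9, -0.4, 0.7]
width: 0.0929
```

Call:
carry_out:
  increments:
    - [-1, 0, 0, 0, -7.5, 0, 0]
    - [-1, 0, 0, 0, -7.5, 0, 0]
    - [-1, 0, 0, 0, -7, 0, 0]
    - [-1, 0, 0, 0, -6, 0, 0]
    - [-1, 0, 0, 0, 0, 0, 0]
    - [-1, 0, 0, 0, 0, 0, 0]
    - [-1, 0, 0, 0, 0, 0, 0]
    - [-1, 0, 0, 0, 0, 0, 0]

```text
t: 30.4
position: [0.582, 0.3702, 0.1316]
eef_rot: [-2.1, 89.6, 34.1]
contact_force: [0.9, -0.2, -0.0]
width: 0.0932
```

```bash
python3 - <<'E'
from h import *
go(.594,.394,.011,126.7)
wfind(26,(594,394),"pics/w8.png")
E
```

```text
t 30.4 p [0.582  0.3702 0.1316] jawyaw 126.2 q7 76.5 w 0.0932 F [ 0.9 -0.2 -0. ]
 shift mm [120.7  12.1  23. ] turn [-0.5  0.4  0. ]
 blob px [331. 257.] centre [593.1 392.4] rect [590.2 390. ] [67.8 35.1] 31.9
```

View pics/w8.png

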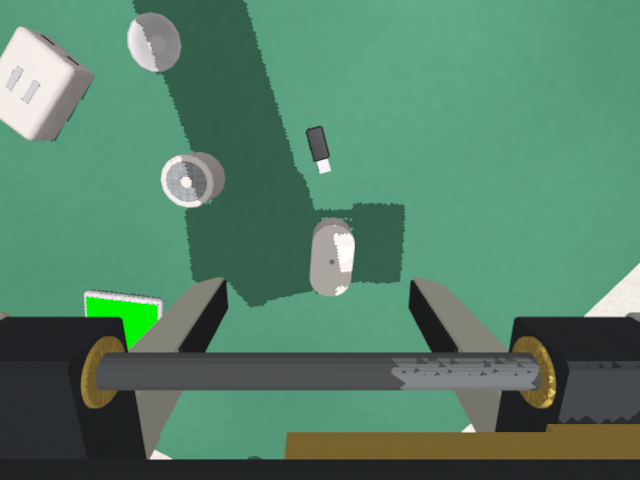

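Call:
carry_out:
  increments:
    - [-0.5, 0, 0.004, 0.007, 2, 0.4, 0]
    - [-0.5, 0.01, 0.004, 0.007, 1.5, 0, 0]
    - [-0.5, 0.02, 0.003, 0.006, 0, 0, 0]
    - [-0.5, 0.02, 0, 0, 0, 0, 0]
    - [-0.5, 0.02, 0, 0, 0, 0, 0]
    - [-0.5, 0.015, 0, 0, 0, 0, 0]
    - [-0.5, 0.005, 0, 0, 0, 0, 0]
    - [-0.5, 0, 0, 0, 0, 0, 0]

```text
t: 31.25
position: [0.5906, 0.3919, 0.0303]
eef_rot: [-170.7, 89.6, -138.0]
contact_force: [0.4, 0.7, 0.0]
width: 0.07
```

```bash
python3 - <<'E'
from h import *
go(.593,.392,.012,122.5)
wfind(26,(593,392),rad=40)
E
```

```text
t 31.25 p [0.5906 0.3919 0.0303] jawyaw 122.7 q7 71.1 w 0.07 F [0.4 0.7 0. ]
 shift mm [18.3 -1.2  2.2] turn [ 0.2 -0.4  0.1]
 blob px [316. 286.] centre [593.9 392.3] rect [590.1 390.2] [67.5 34.3] 31.2
```

Call:
carry_out:
  increments:
    - [-0.5, 0, 0, 0.002, 1, 0, 0]
    - [-0.5, 0.004, -0.001, 0.001, 0, 0, 0]
    - [-0.5, 0.007, 0, 0, 0, 0, 0]
    - [-0.5, 0.006, 0, 0, 0, 0, 0]
    - [-0.5, 0.001, 0, 0, 0, 0, 0]
    - [-0.5, 0, 0, 0, 0, 0, 0]
    - [1, 0, 0, 0, 0, 0, 0]
    - [1, 0, 0, 0, 0, 0, 0]

```text
t: 32.1
position: [0.5962, 0.3941, 0.0149]
eef_rot: [-30.1, 89.9, 1.5]
contact_force: [0.2, -0.4, 0.8]
width: 0.0581
```

Call:
carry_out:
  increments:
    - [1, 0, 0, 0, 0, 0, 0]
    - [1, 0, 0, 0, 0, 0, 0]
    - [1, 0, 0, 0, 0, 0, 0]
    - [1, 0, 0, 0, 0, 0, 0]
    - [1, 0, 0, 0, 0, 0, 0]
    - [1, 0, 0, 0, 0, 0, 0]
    - [1, 0, 0, 0, 0, 0, 0]
    - [1, 0, 0, 0, 0, 0, 0]

```text
t: 32.9
position: [0.5964, 0.3943, 0.0154]
eef_rot: [-14.8, 89.9, 16.8]
contact_force: [0.8, 0.6, -0.8]
width: 0.0337
```

```bash
python3 - <<'E'
from h import *
go(.4678,-.1356,.1,90.5)
wfind(26,(593,392),rad=40)
E
```

```text
t 32.9 p [0.5964 0.3943 0.0154] jawyaw 121.6 q7 70.1 w 0.0337 F [ 0.8  0.6 -0.8]
 shift mm [ -85.1 -384.2 -386.8] turn [31.1  0.1 -0. ]
 blob px [318. 295.] centre [597.9 395. ] rect [590.4 390.5] [67.9 79.7] 31.6
```

Call:
carry_out:
  increments:
    - [1, -0.01, 0, 0, 0, 0, 0]
    - [1, -0.025, 0, 0, 0, 0, 0]
    - [1, -0.03, 0, 0, 0, 0, 0]
    - [1, -0.02, 0, 0, 6, 0, 0]
    - [1, 0, 0, 0, 7, 0, 0]
    - [1, 0, 0, 0, 7, 0, 0]
    - [1, 0, 0, 0, 7, 0, 0]
    - [1, 0, 0, 0, 3, 0, 0]

```text
t: 33.75
position: [0.5963, 0.395, 0.1091]
eef_rot: [50.4, 89.7, 50.8]
contact_force: [0.2, 0.3, -0.9]
width: 0.0338
```

```bash
python3 - <<'E'
from h import *
go(.4678,-.1356,.1,90.5)
E
```

```text
t 33.75 p [0.5963 0.395  0.1091] jawyaw 90.4 q7 45.9 w 0.0338 F [ 0.2  0.3 -0.9]
 shift mm [   6.7 -529.7 -132. ] turn [-0.1  0.2 -0.2]
```

Call:
carry_out:
  increments:
    - [1, 0, -0.015, -0.004, 0, 0, 0]
    - [1, 0, -0.035, -0.009, 0, 0, 0]
    - [1, 0, -0.04, -0.01, 0, 0, 0]
    - [1, 0, -0.04, -0.01, 0, 0, 0]
    - [1, 0, -0.04, -0.01, 0, 0, 0]
    - [1, 0, -0.04, -0.01, 0, 0, 0]
    - [1, 0, -0.04, -0.01, 0, 0, 0]
    - [1, 0, -0.04, -0.01, 0, 0, 0]

```text
t: 34.55
position: [0.5241, 0.1068, 0.1119]
eef_rot: [51.2, 88.8, 52.4]
contact_force: [0.6, -0.4, -0.9]
width: 0.0337
```

```bash
python3 - <<'E'
from h import *
go(.4678,-.1356,.1,90.5)
E
```

```text
t 34.55 p [0.5241 0.1068 0.1119] jawyaw 91.2 q7 64.4 w 0.0337 F [ 0.6 -0.4 -0.9]
 shift mm [   7.1 -241.4  -61.4] turn [ 0.7  0.8 -1. ]
```

Call:
carry_out:
  increments:
    - [1, 0, -0.04, -0.01, 0, 0, 0]
    - [1, 0, -0.04, -0.01, 0, 0, 0]
    - [1, 0, -0.04, -0.01, 0, 0, 0]
    - [1, 0, -0.04, -0.01, 0, 0, 0]
    - [1, 0, -0.025, -0.006, 0.4, 0, 0]
    - [1, 0, -0.01, -0.002, 0.3, 0.4, -0.5]
    - [1, 0.005, 0, 0, 0, 0.4, -0.5]
    - [1, 0, 0, 0, 0, 0, 0]

```text
t: 35.35
position: [0.4796, -0.1021, 0.1089]
eef_rot: [-36.1, 89.4, -36.2]
contact_force: [0.0, 0.8, -0.9]
width: 0.0335
```

```bash
python3 - <<'E'
from h import *
go(.4678,-.1356,.0245,90.5)
im=view("wrist")[0]; cv2.imwrite("pics/w9.png",im)
E
```

```text
t 35.35 p [ 0.4796 -0.1021  0.1089] jawyaw 89.9 q7 83.6 w 0.0335 F [ 0.   0.8 -0.9]
 shift mm [ 84.5 -33.  -12.5] turn [-0.6  0.5  0.4]
```

View pics/w9.png

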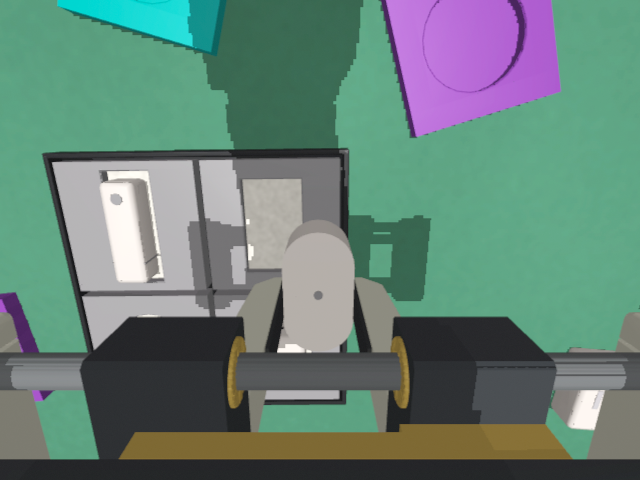

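```bash
python3 - <<'E'
from h import *
_,K,R,c=view("wrist"); p,Rt,_=pose()
w=ray([318,295],K,R,c,p[2]+.0106)[0]; print(w,p,(Rt.T@(np.r_[w,p[2]]-p)*1e3).round(1))
print(ray([[243,180],[301,179],[249,270]],K,R,c,.018))
E
```

```text
[ 0.47546938 -0.10161761] [ 0.47983132 -0.10165272  0.10910143] [-0.   0.  -4.4]
[[ 0.43392116 -0.15616443]
 [ 0.43314811 -0.11443498]
 [ 0.50329769 -0.15566679]]
```

Call:
carry_out:
  increments:
    - [1, 0, -0.01, -0.002, -0.6, 0, 0]
    - [1, 0, -0.012, -0.002, 0, 0.3, 0.3]
    - [1, 0.01, -0.008, -0.002, 0, 0, 0]
    - [1, 0.02, 0, 0, 0, 0, 0]
    - [1, 0.02, 0, 0, 0, 0, 0]
    - [1, 0.015, 0, 0, 0, 0, 0]
    - [1, 0, 0, 0, 0, 0, 0]
    - [1, 0, 0, 0, 0, 0, 0]

```text
t: 36.25
position: [0.4756, -0.1289, 0.0401]
eef_rot: [12.2, 89.7, 13.7]
contact_force: [0.5, 0.6, -0.4]
width: 0.0337
```

```bash
python3 - <<'E'
from h import *
go(.4715,-.1355,.0245,90.5)
E
```

```text
t 36.25 p [ 0.4756 -0.1289  0.0401] jawyaw 91.4 q7 85.0 w 0.0337 F [ 0.5  0.6 -0.4]
 shift mm [15.6 -6.6 -4.3] turn [ 0.9  0.3 -0.1]
```

Call:
carry_out:
  increments:
    - [1, 0, -0.003, -0.002, 0.5, 0.3, 0]
    - [1, 0, -0.003, -0.002, 0.3, 0, 0]
    - [1, 0.004, 0, 0, 0, 0, 0]
    - [1, 0.006, 0, 0, 0, 0, 0]
    - [1, 0.005, 0, 0, 0, 0, 0]
    - [1, 0, 0, 0, 0, 0, 0]
    - [1, 0, 0, 0, 0, 0, 0]
    - [1, 0, 0, 0, 0, 0, 0]

```text
t: 37.05
position: [0.4729, -0.1358, 0.0258]
eef_rot: [1.8, 89.8, 2.3]
contact_force: [0.1, -0.1, -0.6]
width: 0.0341
```

```bash
python3 - <<'E'
from h import *
go(.4715,-.1355,.0245,90.5)
E
```

```text
t 37.05 p [ 0.4729 -0.1358  0.0258] jawyaw 90.6 q7 84.5 w 0.0341 F [ 0.1 -0.1 -0.6]
 shift mm [ 1.3  0.3 -1.4] turn [ 0.1  0.2 -0. ]
```

Release, rise, and look from above while moving clear.

Call:
carry_out:
  increments:
    - [1, 0.001, 0, -0.001, 0, 0, 0]
    - [-0.2, 0, 0, 0, 0, 0, 0]
    - [-0.2, 0, 0, 0, 0, 0, 0]
    - [-0.2, 0, 0, 0, 0, 0, 0]
    - [-0.2, 0, 0, 0, 0, 0, 0]
    - [-0.2, -0.015, 0, 0, 0, 0, 0]
    - [-0.2, -0.03, 0, 0, 0, 0, 0]
    - [-0.2, -0.03, 0, 0, 0, 0, 0]

```text
t: 37.85
position: [0.4691, -0.1349, 0.0988]
eef_rot: [152.1, 89.7, 152.8]
contact_force: [-0.8, -0.2, -0.2]
width: 0.0554
```

Call:
carry_out:
  increments:
    - [-0.2, -0.02, 0.01, 0.01, 0, 0, 0]
    - [-0.2, -0.02, 0.01, 0.03, 0, 0, 0]
    - [-0.2, -0.02, 0, 0.03, 0, 0, 0]
    - [-0.2, -0.02, 0, 0.03, 0, 0, 0]
    - [-0.2, -0.02, 0, 0.03, 0, 0, 0]
    - [-0.2, -0.01, 0, 0.02, 0, 0, 0]
    - [-0.2, 0, 0, 0, 0, 0, 0]
    - [-0.2, 0, 0, 0, 0, 0, 0]

```text
t: 38.65
position: [0.6225, -0.1133, 0.2165]
eef_rot: [150.1, 89.9, 150.6]
contact_force: [-0.6, -0.8, -0.1]
width: 0.0557
```

```bash
python3 - <<'E'
from h import *
go(.5,-.1,.2)
im=view("wrist")[0]; cv2.imwrite("pics/w10.png",im)
t=view("top")[0]; cv2.imwrite("pics/t10.png",cv2.resize(t[150:300,60:430],None,fx=2,fy=2))
E
```

```text
t 38.65 p [ 0.6225 -0.1133  0.2165] jawyaw 90.5 q7 88.2 w 0.0557 F [-0.6 -0.8 -0.1]
 shift mm [  16.8   14.4 -122.4] turn [ 0.  -0.1 -0.1]
```

View pics/w10.png

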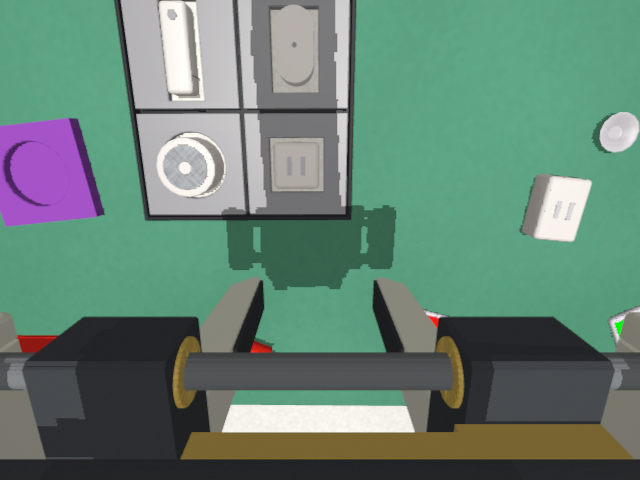

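View pics/t10.png

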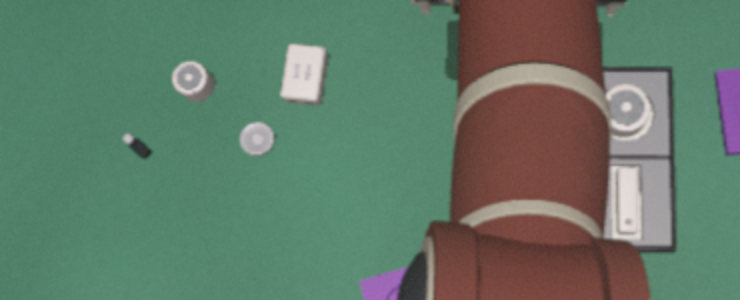

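```bash
python3 - <<'E'
from h import *
_,K,R,c=view("wrist")
for n,px,z in [("adapter",[297,164],.037),("ear dot",[294,45],.035),("spk",[185,168],.045),("cross",[244,110],.018)]: print(n,ray(px,K,R,c,z).round(4))
E
```

```text
adapter [[ 0.5701 -0.1336]]
ear dot [[ 0.4674 -0.1357]]
spk [[ 0.5742 -0.2379]]
cross [[ 0.5207 -0.1856]]
```

```bash
python3 - <<'E'
from h import *
t=view("scene")[0]; cv2.imwrite("pics/s11.png",cv2.resize(t[190:320,210:350],None,fx=5,fy=4.5,interpolation=cv2.INTER_CUBIC))
E
```

```text
(no output)
```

View pics/s11.png

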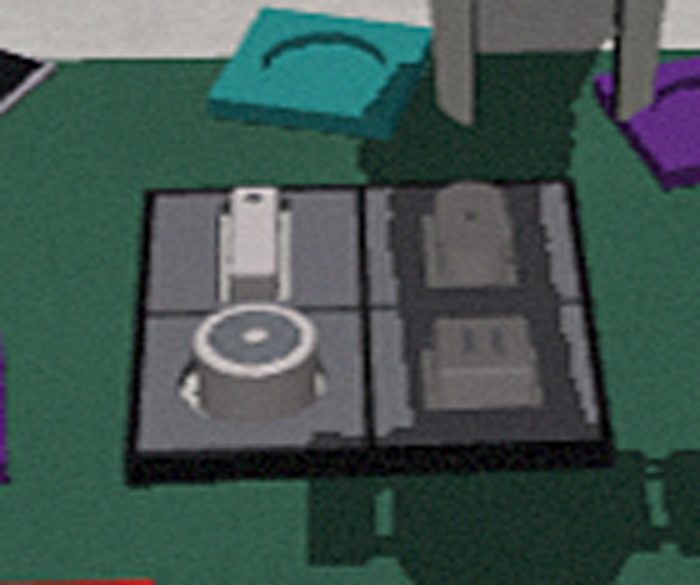

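```bash
python3 - <<'E'
from h import *
_,K,R,c=view("wrist"); _,K2,R2,c2=view("scene")
for n,a,b,e in [("spk",[185,168],[257,335],45),("ear",[294,45],[471,216],35)]:
    b=[210+b[0]/5,190+b[1]/4.5]
    d1=R@np.linalg.inv(K)@np.r_[a,1];d2=R2@np.linalg.inv(K2)@np.r_[b,1]
    s=np.linalg.lstsq(np.c_[d1,-d2],c2-c,rcond=None)[0]; p=(c+s[0]*d1+c2+s[1]*d2)/2
    print(n,(p*1e3).round(1),"expect z",e)
E
```

```text
spk [ 574.2 -238.5   43.6] expect z 45
ear [ 466.4 -136.5   31.7] expect z 35
```

Top heights agree with full seating within measuring error, so I'm handing in.

```bash
python3 -c "
from bench import env
print(env.close_job())"
```

```text
the job is handed in; nothing more can be done
None
```

All four accessories are in their own pockets, and I handed the job in at about 39 s of the 117 s allowed. The hand-in reports no verdict, so this rests on my own last checks.

- **Position:** in the last wrist view the adapter, earbud case and speaker measured within about 3 mm of their pocket centres; the limit is 12 mm. I did not measure the stick's position after release. It was let go within 2 mm of its target, and the pictures show it lying flat in its slot.
- **Seating:** triangulated top heights were 43.6 mm for the speaker (45 mm expected) and 31.7 mm for the earbud case (35 mm expected). Both read slightly low, which I put down to measuring error. I judged the adapter and stick level and seated from the pictures only.
- **Parts to leave:** the oblong adapter and the small speaker stood where they started in the last top view. I did not measure them again.
- **Gripper:** open and well clear of everything.

The first grasp of the speaker was off centre because the arm was still drifting from the previous move. I opened the gripper, re-centred and gripped it again, and let the arm settle before later grasps.

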